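# Cull the misshapen brackets and latch the sorting rack

## Task

Check the four L-brackets in the sorting rack: push the two misshapen ones (one with a leg snapped short, one with a bent leg) along their lanes and over the back edge into the trough, and slide the two good ones forward until they sit flush against the front stop, always sliding, never lifting a bracket clear of the lanes. Once the bad ones are in the trough, swing the hinged keeper bar down across the lanes behind the good brackets' legs and press its end until it snaps fully home under the spring catch. Do not topple the good brackets or shift the things lying round the rack.

Things in the scene. Friction and masses are not known exactly. Their poses are not given: they have to be found in the camera images.
- rack: Grey sorting rack fixed to the desk, 205 (x) x 265 (y) mm. Origin: on the desk under its middle; x away from the robot along the lanes, y left. Four lanes 36 mm wide, centres at y = -60, -20, +20, +60 mm; lane floor at z = 18 mm, x = -70 to +50 mm; dividers between them 4 mm thick, 7 mm high above the floor.
- front_stop (a point): Foot of the front stop's inner face at mid width, on the lane floor: rack x = -70, y = 0, z = 18 mm. The stop is 164 mm wide, 10 mm thick, 20 mm high above the lane floor.
- trough (a point): Centre of the trough's floor, rack x = +85.5, z = 3 mm. The trough lies behind the lanes' open back edge, inner x = +50 to +121 mm, 156 mm wide, walls up to z = 28 mm.
- spring_catch (a point): Top of the sprung steel nose that holds the closed keeper's free end, rack x = -57, y = -122.5, z = 43.5 mm; it yields towards -y. Its metal back plate, 20 mm farther out, reaches z = 47 mm.
- bracket_a: Loose aluminium L-bracket, base plate 36 (x) x 24 (y) x 5 mm lying in a lane, leg rising from the base's -x end, 3 mm thick. Origin: centre of the base's underside (leg's outer face at x = -18 mm). Good: leg 28 mm high, square to the base. Which lane each bracket lies in changes.
- bracket_b: Loose aluminium L-bracket, base plate 36 (x) x 24 (y) x 5 mm lying in a lane, leg rising from the base's -x end, 3 mm thick. Origin: centre of the base's underside (leg's outer face at x = -18 mm). Good: the same as bracket_a.
- bracket_c: Loose aluminium L-bracket, base plate 36 (x) x 24 (y) x 5 mm lying in a lane, leg rising from the base's -x end, 3 mm thick. Origin: centre of the base's underside (leg's outer face at x = -18 mm). Bad: leg snapped short, only 13 mm high.
- bracket_d: Loose aluminium L-bracket, base plate 36 (x) x 24 (y) x 5 mm lying in a lane, leg rising from the base's -x end, 3 mm thick. Origin: centre of the base's underside (leg's outer face at x = -18 mm). Bad: leg 28 mm long but bent about 37 degrees inwards over the base (towards +x), its top about 24 mm up.
- keeper (a joint): Keeper bar hinge, rad: 0 is closed, level across the lanes; grows as the free end swings up; 1.57 is upright, 1.9 to 2.1 leans out to the left (+y). Stays where it is left. Resting on the catch it reads about 0.07; about 10 N on the pad snaps it past.
- keeper_hinge (a point): Hinge axis of the keeper (axis along rack x), at rack x = -57, y = +100, z = 31 mm. The bar is 12 mm wide (x), 8 mm thick, 221 mm long; closed, its underside is at z = 27 mm and it covers rack x = -63 to -51 mm, so a bracket leg not at the stop blocks it.
- keeper_pad (a point): Centre of the top of the black 24 x 24 mm thumb pad near the keeper's free end, 197 mm from the hinge, 9 mm above the bar's middle. Press here.
- keeper_tip (a point): Free end of the keeper bar, 221 mm from the hinge, at mid thickness.
- solder_spool: Solder spool, 53 mm across, 32 mm high, bystander. Origin: centre of underside.
- flush_cutter: Flush cutter, 63 x 112 x 11 mm, lying, bystander. Origin: centre of underside.

How it is judged (in metres and radians):
On the way, in this order (a step that is already met when the one before it is completed fails the run):
1. both misshapen brackets lie in the trough (x of bracket_c in the frame of rack between 0.05 and 0.125 m and z of each of bracket_c, bracket_d in the frame of rack below 0.03 m and y of bracket_c in the frame of rack between -0.085 and 0.085 m and x of bracket_d in the frame of rack between 0.05 and 0.125 m and y of bracket_d in the frame of rack between -0.085 and 0.085 m), for 0.2 s.
2. the keeper bar is snapped home under its catch (joint below 0.03 rad) (value of joint keeper below 0.03 rad), for 0.2 s.
At the end, for the whole second after the job is handed in: The short and the bent bracket (bracket_c, bracket_d) are at rest in the trough behind the lanes; the two good ones (bracket_a, bracket_b) stand flat in their lanes within 4 mm of the front stop, at rest; the keeper is closed under its catch (joint below 0.03 rad) (all of step 1 and x of bracket_a in the frame of rack between -0.056 and -0.048 m and z of bracket_a in the frame of rack between 0.014 and 0.022 m and angle between each of bracket_a, bracket_b's own z axis and vertical below 0.1 rad and x of bracket_b in the frame of rack between -0.056 and -0.048 m and z of bracket_b in the frame of rack between 0.014 and 0.022 m and value of joint keeper below 0.03 rad and linear speed of each of bracket_a, bracket_b, bracket_c, bracket_d below 0.02 m/s); the robot touches nothing.
It fails at once if a bracket is lifted clear (its origin more than 55 mm above the desk) (height (world z) of any of bracket_a, bracket_b, bracket_c, bracket_d above 0.055 m).
It fails at once if a good bracket is toppled (tilted over 0.7 rad) (angle between any of bracket_a, bracket_b's own z axis and vertical above 0.7 rad).
It fails at once if a bystander is shifted by more than 30 mm (distance of any of solder_spool, flush_cutter from where it was at the start of the episode above 0.03 m).
It also fails if it takes over 69 s, if anything falls off the work surface, if the arm or the gripper's body presses on something with over 40 N, if the wrist force passes 120 N, or if a joint passes its speed limit or range.

## Robot

A 6-joint arm with a two-finger parallel gripper is mounted at the origin on a cart in front of the work surface, level with it; the furniture and walls round the work are solid. World frame = base frame: x ahead of the robot, y to its left, z up, the work surface at z = 0. Lengths are in m, angles in degrees, forces in N, time in s.
With the tool pointing down it reaches from about 0.375 to 0.9 m from the base axis. Payload 3.1 kg.
Tool frame: the origin (TCP) lies at the very end of the fingers, on their centre line; the grasp point (between the pads) lies 19 mm behind it (bot.tcp_to_grasp is the distance from the TCP to the grasp point, in m); z points along the fingers, y is the line along which they close (so a half turn about z gives the same grasp; the last joint's range is limited). The gripper opens to 87 mm and grips with 3 to 60 N. Pads are 19 mm wide; open, the fingers measure 117 mm over their backs; the gripper's body (75 mm by 190 mm) begins 51 mm behind the grasp point.
Start: joints at [66.377, 30.224, 82.088, -0, 67.689, -10.227], TCP at [0.145, 0.608, 0.223] pointing down, gripper open.
Joint ranges: [-176.69, 176.69], [-43.24, 126.21], [12.49, 139.97], [-82, 262], [0, 151.66], [-163.58, 163.58]. Speed limits (degrees/s): [159.86, 159.86, 180, 180, 180, 180].

## Interface

Orientations are given as a 3x3 rotation matrix whose columns are the frame's x, y, z axes.
In Python, from rig import telemetry, capture, camera_info, job, bot gives the robot as it stands. The module is installed in compiled form; this text tells all that it offers.
- The arm moves only by the tool carry_out, never from a script. Its argument "deltas" is a list that holds one entry, the list of rows, each a list of 7 numbers: the shift along the tool's x, y, z scaled (see below), then the turn, a rotation vector about the tool's x, y, z scaled (see below), then the closure, from -1 (fully open) to 1 (shut). In form: [[[dx, dy, dz, ax, ay, az, claw], ...]]. A call has exactly 10 rows; each row is the pose to reach, as a shift and turn from the pose commanded when the call began, along the tool's axes at that moment, turning the shorter way round; what a row does not reach only later rows make up. The controller multiplies each number of a shift by 15 cm and each number of a turn by 360 degrees. A row lasts 1/12 s, in which the tool goes at most 41.7 mm and 7.16 degrees, less where a joint would pass 70% of its speed; a pose out of reach is approached as far as the arm can. A call with a number of a shift or a turn outside -1 to 1 is refused whole. A call with a gripper value outside its range is refused whole. The fingers move at their own pace and stop on an object; the grip force is fixed at half the most. Time passes only in rows, so rows that repeat a pose let the fingers close, or fill a call up. It gives the time, the measured TCP pose, the force, the opening and the grip force at its end, in the units of the state.
- telemetry.read_state(): the state, without advancing time (a new reading comes with each control period).
- capture(name): name is "scene" or "top" or "wrist"; returns the picture (480x640x3 uint8, red, green, blue); there is no depth.
- camera_info(name): a dict with "mtx" (3x3 intrinsics, pixels), "k1" (the pictures are not rectified: a ray, as slopes to the right and down, at radius r is drawn at 1 + k1 r^2 times it, then the intrinsics apply), "cam_to_world" (4x4, takes a point from camera to world coordinates); the wrist camera has in their place "T_tool_cam" (4x4, takes a point from camera to tool coordinates, whose origin is the TCP and whose axes are the flange's). Camera axes: x right, y down, z forward; pixel columns grow to the right and rows downward; lengths in m; the calibration is good to about 2 mm. A picture is of the moment at which its call begins: read the wrist's pose just before it. camera_info takes no time and is no camera call.
- job.hand_in(): hands the job in; it is judged then, once.
The state is a dict: "time_s": time; "joint_positions": joint angles; "qvel": joint speeds; "tau": joint torques, N m; "position": TCP position; "tcp_rot": TCP orientation; "force": force on the tool from outside, world axes, zero at the start; "moment": the same for the moment, N m; "opening": opening from 0.0 (shut) to 1.0 (fully open); "grasp_force": force on a finger pad.
Only numpy, scipy, OpenCV 4.12 (cv2) and the standard library are available. Lean on these libraries where they do the work, as an engineer would, in place of code of your own. Each camera call takes 0.05 s, during which the arm holds its last target. There are 200 camera calls.

## Working session

There is one attempt and no reset: what is moved stays moved. The work goes in short steps, Python scripts to look and compute and a tool call to move; the robot and the scene stay as the last step left them, time stands still between calls to the robot, and variables do not carry over. Pictures are saved under pics/ and viewed, at most 10 in all, crops included, and the job is handed in when it is done.

Besides the shell and the picture viewer there is one more tool, called as a command line: name --argument value ..., lists and objects as JSON in quotes. carry_out: Moves the arm, as the interface text tells. Its arguments: {"type":"object","properties":{"deltas":{"type":"array","items":{"type":"array","items":{"type":"array","items":{"type":"number"}}}}},"required":["deltas"]}

```bash
mkdir -p pics; cat > h.py <<'E'
import numpy as np, cv2
from rig import telemetry, capture, camera_info, job, bot
def save(n,f):
    im=capture(n); cv2.imwrite('pics/'+f,im[:,:,::-1]); return im
def c2w(n,st=None):
    ci=camera_info(n)
    if 'cam_to_world' in ci: T=np.array(ci['cam_to_world'])
    else:
        A=np.eye(4);A[:3,:3]=st['tcp_rot'];A[:3,3]=st['position'];T=A@np.array(ci['T_tool_cam'])
    return ci,T
def ray(n,uv,st=None):
    ci,T=c2w(n,st)
    p=cv2.undistortPoints(np.array(uv,float).reshape(-1,1,2),np.array(ci['mtx']),np.array([ci['k1'],0,0,0.]),).reshape(-1,2)
    return T[:3,3],np.c_[p,np.ones(len(p))]@T[:3,:3].T
def plane(n,uv,z,st=None):
    o,d=ray(n,uv,st); return o+d*((z-o[2])/d[:,2])[:,None]
def proj(n,P,st=None):
    ci,T=c2w(n,st);q=(np.array(P,float)-T[:3,3])@T[:3,:3];s=q[:,:2]/q[:,2:];r=(s**2).sum(1,keepdims=True)
    s=s*(1+ci['k1']*r);K=np.array(ci['mtx']);return s@K[:2,:2].T+K[:2,2]
def tri(a,b):
    (o1,d1),(o2,d2)=a,b; out=[]
    for u,v in zip(d1,d2):
        k=np.linalg.lstsq(np.c_[u,-v],o2-o1,rcond=None)[0]; out.append((o1+k[0]*u+o2+k[1]*v)/2)
    return np.array(out)
E
python3 - <<'E'
from h import *
np.set_printoptions(precision=3,suppress=True)
s=save('scene','scene0.png');t=save('top','top0.png')
for n in('scene','top'):print(n,camera_info(n))
st=telemetry.read_state();print(st['position'],st['tcp_rot'],st['opening'],camera_info('wrist'))
E
```

```text
scene {'mtx': array([[516.138,   0.   , 329.521],
       [  0.   , 516.138, 243.7  ],
       [  0.   ,   0.   ,   1.   ]]), 'k1': -0.04724457147909272, 'cam_to_world': array([[ 0.742, -0.508,  0.437,  0.136],
       [-0.671, -0.572,  0.472, -0.526],
       [ 0.01 , -0.643, -0.765,  0.686],
       [ 0.   ,  0.   ,  0.   ,  1.   ]])}
top {'mtx': array([[545.712,   0.   , 307.688],
       [  0.   , 545.712, 233.604],
       [  0.   ,   0.   ,   1.   ]]), 'k1': 0.011660582343477319, 'cam_to_world': array([[-0.029, -0.984,  0.177,  0.345],
       [-0.999,  0.032,  0.012, -0.141],
       [-0.017, -0.176, -0.984,  0.901],
       [ 0.   ,  0.   ,  0.   ,  1.   ]])}
[0.145 0.607 0.222] [[-0.973  0.232 -0.001]
 [ 0.232  0.973 -0.002]
 [ 0.    -0.002 -1.   ]] 1.0032333670879983 {'mtx': array([[396.116,   0.   , 323.844],
       [  0.   , 396.116, 235.186],
       [  0.   ,   0.   ,   1.   ]]), 'k1': -0.03179659218312847, 'T_tool_cam': array([[-0.   , -0.967, -0.256,  0.07 ],
       [ 1.   , -0.   , -0.   , -0.   ],
       [ 0.   , -0.256,  0.967, -0.162],
       [ 0.   ,  0.   ,  0.   ,  1.   ]])}
```

View pics/scene0.png

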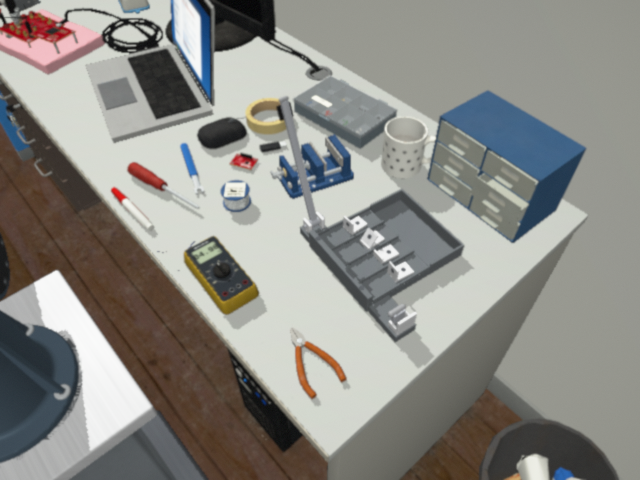

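View pics/top0.png

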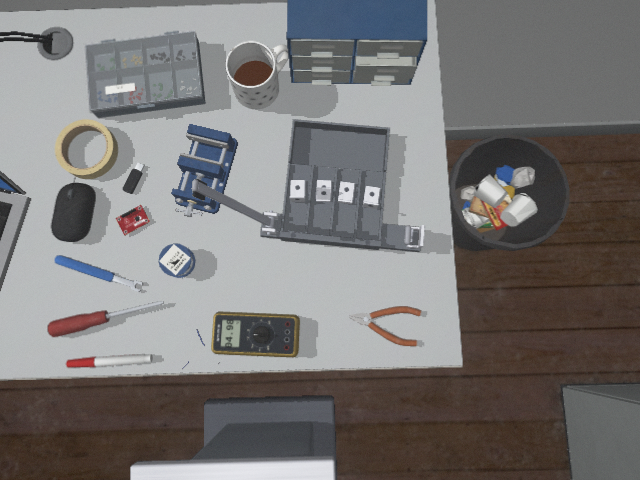

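The scene view shows the rack at about (385,245), with the keeper raised beside it. The top view shows the brackets at about (297,190), (324,190), (346,192) and (372,196). I'll zoom in on both.

```bash
python3 - <<'E'
import cv2,numpy as np
a=cv2.imread('pics/top0.png')[110:265,255:435];b=cv2.imread('pics/scene0.png')[180:345,290:470]
a=cv2.resize(a,None,fx=4.4,fy=3.8*4.4/3.8*0.88,interpolation=cv2.INTER_CUBIC) if 0 else cv2.resize(a,(720,620)[:2] if 0 else (690,594),interpolation=cv2.INTER_CUBIC)
b=cv2.resize(b,(648,594),interpolation=cv2.INTER_CUBIC)
cv2.imwrite('pics/ta.png',a);cv2.imwrite('pics/sb.png',b)
E
```

```text
(no output)
```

View pics/ta.png

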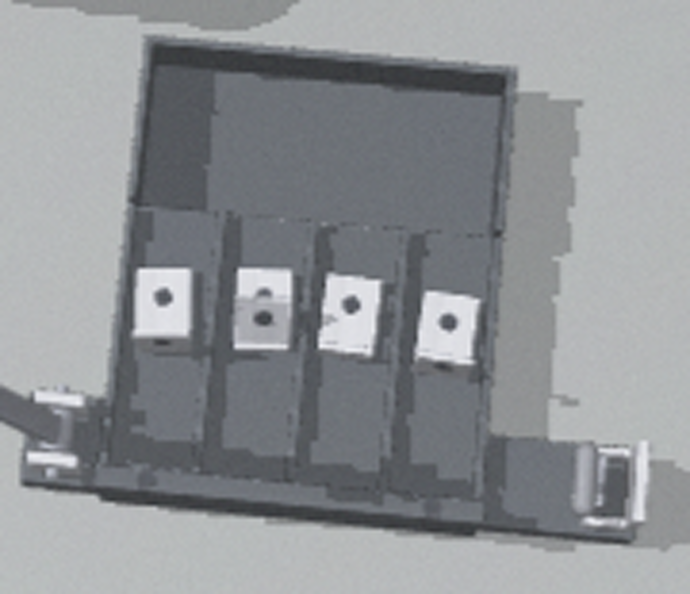

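View pics/sb.png

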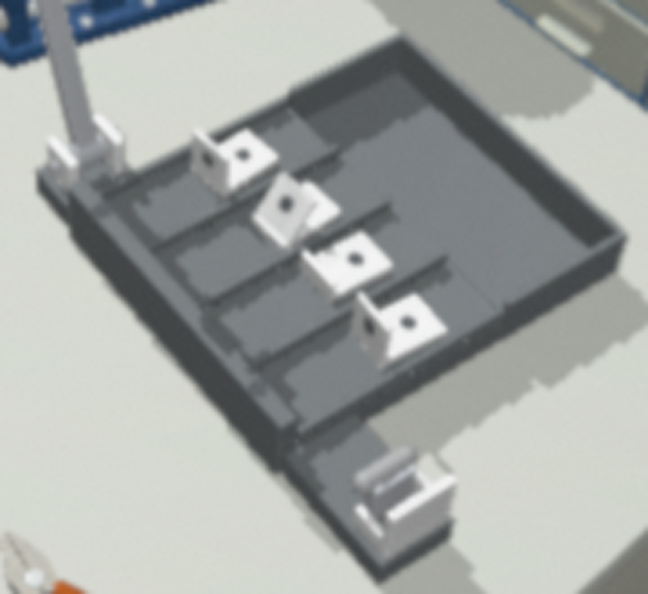

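The lanes read from left (+y) to right as good, bent, short and good. Next I'll triangulate the rack corners and bracket points.

```bash
python3 - <<'E'
from h import *
np.set_printoptions(precision=4,suppress=True)
T=lambda p:np.array(p)/[3.833,3.832]+[255,110]
S=lambda p:np.array(p)/3.6+[290,180]
tp=T([(146,37),(516,68),(497,232),(131,205)]);sp=S([(402,38),(624,237),(505,303),(292,95)])
P=tri(ray('top',tp),ray('scene',sp));print(P)
# rack fit from planes
R=np.array([[125,82],[125,-82],[50,-82],[50,82]])/1e3
def fit(W):
    c,d=R.mean(0),W.mean(0);a=((R-c)[:,0]+1j*(R-c)[:,1]);b=((W-d)[:,0]+1j*(W-d)[:,1])
    th=np.angle((a.conj()*b).sum());M=np.array([[np.cos(th),-np.sin(th)],[np.sin(th),np.cos(th)]])
    t=d-M@c;return th,t,W-(R@M.T+t)
for W in (plane('top',tp,.028)[:,:2],plane('scene',sp,.028)[:,:2],P[:,:2]):
    th,t,r=fit(W);print(np.degrees(th),t,'\n',r*1e3)
th,t,_=fit((plane('top',tp,.028)[:,:2]+plane('scene',sp,.028)[:,:2])/2)
np.save('rack.npy',[th,*t]);c,s=np.cos(th),np.sin(th);M=np.array([[c,-s],[s,c]])
for L,hx in(('good+60',(163,297)),('bent',(263,295)),('short',(351,304)),('good-60',(448,322))):
    print(L,'hole rack mm',(plane('top',T([hx]),.023)[0,:2]-t)@M*1e3)
h=S([(243,155),(0,0),(355,259),(408,322)]);print((plane('scene',h,.023)[:,:2]-t)@M*1e3)
pts=np.array([[-57,100,31],[-57,-122.5,43.5],[-70,0,38],[85.5,0,3],[-80,82,38],[-80,-82,38]])/1e3
W=np.c_[pts[:,:2]@M.T+t,pts[:,2]];print(W);print('crop px',(proj('top',W)-[255,110])*3.833,(proj('scene',W)-[290,180])*3.6)
# keeper tip
print('tip',tri(ray('top',[(198,187)]),ray('scene',[(284,102)])))
E
```

```text
[[ 0.699  -0.1112  0.0246]
 [ 0.6765 -0.2724  0.0285]
 [ 0.6032 -0.2608  0.0298]
 [ 0.6226 -0.1042  0.0288]]
-6.9369791334720645 [ 0.5629 -0.1763] 
 [[ 0.6806 -1.1902]
 [ 0.28   -0.0843]
 [ 0.6194  3.1248]
 [-1.58   -1.8503]]
-7.434785435743724 [ 0.564  -0.1763] 
 [[-2.4185 -2.2201]
 [-1.0669  1.8594]
 [ 2.1622  3.6763]
 [ 1.3232 -3.3157]]
-7.431419141083581 [ 0.5636 -0.1758] 
 [[ 0.8541 -0.4781]
 [-0.3955  0.9029]
 [ 0.6566  2.7982]
 [-1.1152 -3.223 ]]
good+60 hole rack mm [ 9.3143 62.441 ]
bent hole rack mm [14.1678 19.3921]
short hole rack mm [ 13.6462 -18.8416]
good-60 hole rack mm [  9.4902 -61.1136]
[[ 11.5358  63.9107]
 [-27.2485 222.581 ]
 [ 15.2256 -17.1382]
 [ 11.8129 -59.0019]]
[[ 0.5194 -0.07    0.031 ]
 [ 0.4916 -0.2907  0.0435]
 [ 0.494  -0.1675  0.038 ]
 [ 0.6483 -0.187   0.003 ]
 [ 0.4943 -0.0849  0.038 ]
 [ 0.4738 -0.2477  0.038 ]]
crop px [[ 58.8398 435.1168]
 [588.5822 478.0228]
 [291.245  483.9321]
 [320.1337 156.7802]
 [ 94.1435 489.3833]
 [485.3996 525.5614]] [[ 83.1935 157.5453]
 [385.5092 469.7641]
 [184.2473 297.3891]
 [440.383  199.2595]
 [ 63.2998 191.8908]
 [279.5801 435.8156]]
tip [[0.5292 0.0043 0.2333]]
```

```bash
cat >> h.py <<'E'
from scipy.spatial.transform import Rotation as Ro
TH=np.radians(-7.15);T0=np.array([.5632,-.1763]);MR=np.array([[np.cos(TH),-np.sin(TH)],[np.sin(TH),np.cos(TH)]])
def plan(*pts,yaw=82.85):
    "rack-frame TCP points in mm -> scaled rows"
    st=telemetry.read_state();R=np.array(st['tcp_rot']);p=np.array(st['position'])
    print('t',round(st['time_s'],2),'rack TCP',np.round([*((p[:2]-T0)@MR*1e3),p[2]*1e3],1),'F',np.round(st['force'],1),'j6',np.round(st['joint_positions'][5],1))
    a=np.radians(yaw);c,s=np.cos(a),np.sin(a);Rt=np.array([[c,s,0],[s,-c,0],[0,0,-1]])
    rv=Ro.from_matrix(R.T@Rt).as_rotvec()/(2*np.pi)
    for q in pts:
        q=np.array(q)/1e3;w=np.r_[MR@q[:2]+T0,q[2]]
        print(q*1e3,np.round(R.T@(w-p)/.15,3),np.round(rv,3))
E
python3 - <<'E'
from h import *
x=MR.T@(np.array([.38,.28])-T0)*1e3
plan((*x,280),(-42,20,280))
print('cabinet,mug',plane('top',[(290,80),(410,82),(255,105)],0))
E
```

```text
t 0.1 rack TCP [-513.   725.5  221.7] F [-0.1 -0.1  0.6] j6 -10.2
[-238.56985715  429.94924498  280.        ] [-2.033 -1.76  -0.386] [-0.     0.     0.233]
[-42.  20. 280.] [-3.633 -4.335 -0.382] [-0.     0.     0.233]
cabinet,mug [[ 0.78285107 -0.10662515  0.        ]
 [ 0.77107965 -0.31744892  0.        ]
 [ 0.73831273 -0.04414024  0.        ]]
```

carry_out --deltas '[[[-0.5,-0.45,-0.3,0,0,0,1],[-0.98,-0.85,-0.39,0,0,0,1],[-0.98,-0.85,-0.39,0,0,0,1],[-0.98,-0.85,-0.39,0,0,0,1],[-0.98,-0.85,-0.39,0,0,0,1],[-0.98,-0.85,-0.39,0,0,0,1],[-0.98,-0.85,-0.39,0,0,0,1],[-0.98,-0.85,-0.39,0,0,0,1],[-0.98,-0.85,-0.39,0,0,0,1],[-0.98,-0.85,-0.39,0,0,0,1]]]'

```text
time_s: 0.93
position: [0.2572, 0.4506, 0.2804]
tcp_rot: [[-0.973, 0.23, -0.001], [0.23, 0.973, -0.001], [0.001, -0.001, -1.0]]
force: [0.1, -0.5, 0.6]
opening: 0.326
grasp_force: 0.0
```

carry_out --deltas '[[[-0.98,-0.9,0,0,0,0,1],[-0.98,-0.9,0,0,0,0,1],[-0.98,-0.9,0,0,0,0,1],[-0.98,-0.9,0,0,0,0,1],[-0.98,-0.9,0,0,0,0,1],[-0.98,-0.9,0,0,0,0,1],[-0.98,-0.9,0,0,0,0,1],[-0.98,-0.9,0,0,0,0,1],[-0.98,-0.9,0,0,0,0,1],[-0.98,-0.9,0,0,0,0,1]]]'

```text
time_s: 1.77
position: [0.3689, 0.2858, 0.2809]
tcp_rot: [[-0.973, 0.229, -0.001], [0.229, 0.973, 0.0], [0.001, -0.0, -1.0]]
force: [0.2, 0.4, 0.1]
opening: 0.005
grasp_force: 0.0
```

carry_out --deltas '[[[-0.8,-0.98,0,0,0,0.18,1],[-0.8,-0.98,0,0,0,0.18,1],[-0.8,-0.98,0,0,0,0.18,1],[-0.8,-0.98,0,0,0,0.18,1],[-0.8,-0.98,0,0,0,0.18,1],[-0.8,-0.98,0,0,0,0.18,1],[-0.8,-0.98,0,0,0,0.18,1],[-0.8,-0.98,0,0,0,0.18,1],[-0.8,-0.98,0,0,0,0.18,1],[-0.8,-0.98,0,0,0,0.18,1]]]'

```text
time_s: 2.6
position: [0.4524, 0.1148, 0.281]
tcp_rot: [[-0.204, 0.979, -0.0], [0.979, 0.204, 0.0], [0.0, -0.0, -1.0]]
force: [-0.1, -0.2, -0.5]
opening: 0.004
grasp_force: 0.0
```

```bash
python3 - <<'E'
from h import *
plan((-42,20,280))
E
```

```text
t 2.6 rack TCP [-146.2  275.   281. ] F [-0.1 -0.2 -0.5] j6 -11.3
[-42.  20. 280.] [-1.833  0.106  0.006] [-0.    -0.     0.053]
```

carry_out --deltas '[[[-0.95,0,0,0,0,0.053,1],[-0.95,0,0,0,0,0.053,1],[-0.95,0,0,0,0,0.053,1],[-0.95,0,0,0,0,0.053,1],[-0.95,0,0,0,0,0.053,1],[-0.95,0,0,0,0,0.053,1],[-0.95,0,0,0,0,0.053,1],[-0.95,0,0,0,0,0.053,1],[-0.95,0,0,0,0,0.053,1],[-0.95,0,0,0,0,0.053,1]]]'

```text
time_s: 3.43
position: [0.4815, -0.0246, 0.2811]
tcp_rot: [[0.124, 0.992, -0.0], [0.992, -0.124, 0.0], [0.0, -0.0, -1.0]]
force: [-0.9, 0.6, -0.2]
opening: 0.003
grasp_force: 0.0
```

```bash
python3 - <<'E'
from h import *
plan((-42,20,280),(-42,20,140))
E
```

```text
t 3.43 rack TCP [-99.9 140.4 281.1] F [-0.9  0.6 -0.2] j6 -9.1
[-42.  20. 280.] [-0.803  0.386  0.007] [-0. -0.  0.]
[-42.  20. 140.] [-0.803  0.386  0.941] [-0. -0.  0.]
```

carry_out --deltas '[[[-0.8,0.386,0,0,0,0,1],[-0.8,0.386,0,0,0,0,1],[-0.8,0.386,0,0,0,0,1],[-0.8,0.386,0,0,0,0,1],[-0.8,0.386,0.3,0,0,0,1],[-0.8,0.386,0.6,0,0,0,1],[-0.8,0.386,0.6,0,0,0,1],[-0.8,0.386,0.6,0,0,0,1],[-0.8,0.386,0.6,0,0,0,1],[-0.8,0.386,0.6,0,0,0,1]]]'

```text
time_s: 4.27
position: [0.5256, -0.1524, 0.1933]
tcp_rot: [[0.126, 0.992, 0.004], [0.992, -0.126, -0.002], [-0.002, 0.004, -1.0]]
force: [0.4, 0.3, -0.6]
opening: 0.005
grasp_force: 0.0
```

```bash
python3 - <<'E'
from h import *
plan((-42,20,60),(-42,20,21.5))
st=telemetry.read_state();im=save('wrist','w1.png')
pts=np.array([[-57,-122.5,43.5],[-70,82,38],[-70,-82,38],[50,-78,18],[50,0,18],[50,78,18],[-57,60,18],[-42,20,18]])/1e3
px=proj('wrist',np.c_[pts[:,:2]@MR.T+T0,pts[:,2]],st);print(np.round(px))
b=im[:,:,::-1].copy()
for q in px: cv2.circle(b,tuple(int(v) for v in q),3,(0,0,255),1)
cv2.imwrite('pics/w1m.png',b)
E
```

```text
t 4.27 rack TCP [-40.2  19.  193.3] F [ 0.4  0.3 -0.6] j6 -20.7
[-42.  20.  60.] [ 0.008 -0.015  0.889] [ 0.001  0.    -0.   ]
[-42.   20.   21.5] [ 0.008 -0.017  1.145] [ 0.001  0.    -0.   ]
[[305. 373.]
 [285. 139.]
 [290. 330.]
 [420. 315.]
 [425. 234.]
 [431. 143.]
 [303. 165.]
 [321. 212.]]
```

View pics/w1m.png

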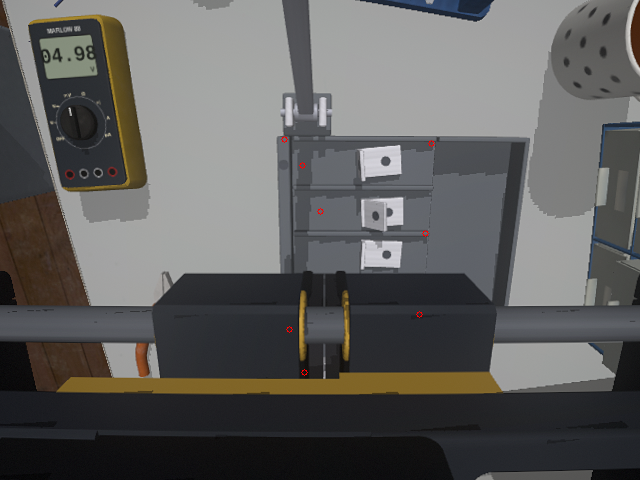

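The picture shows the rack overlay agreeing to about 3 mm: the lane edge is at (431,143) and the stop at about (288,139). The bent bracket is at (380,212), so I'll descend in its lane.

carry_out --deltas '[[[0.01,-0.015,0.3,0,0,0,1],[0.01,-0.015,0.5,0,0,0,1],[0.01,-0.015,0.7,0,0,0,1],[0.01,-0.015,0.85,0,0,0,1],[0.01,-0.015,0.95,0,0,0,1],[0.01,-0.015,0.98,0,0,0,1],[0.01,-0.015,0.98,0,0,0,1],[0.01,-0.015,0.98,0,0,0,1],[0.01,-0.015,0.98,0,0,0,1],[0.01,-0.015,0.98,0,0,0,1]]]'

```text
time_s: 5.15
position: [0.5231, -0.1509, 0.0457]
tcp_rot: [[0.127, 0.992, 0.003], [0.992, -0.127, -0.002], [-0.001, 0.003, -1.0]]
force: [-0.1, -0.5, 0.6]
opening: 0.008
grasp_force: 0.0
```

```bash
python3 - <<'E'
from h import *
plan((-42,20,21.5))
E
```

```text
t 5.15 rack TCP [-42.9  20.2  45.7] F [-0.1 -0.5  0.6] j6 -20.6
[-42.   20.   21.5] [-0.001  0.006  0.161] [ 0.001  0.    -0.   ]
```

carry_out --deltas '[[[0,0,0.08,0,0,0,1],[0,0,0.16,0,0,0,1],[0,0,0.16,0,0,0,1],[0,0.05,0.16,0,0,0,1],[0,0.1,0.16,0,0,0,1],[0,0.14,0.16,0,0,0,1],[0,0.18,0.16,0,0,0,1],[0,0.22,0.16,0,0,0,1],[0,0.26,0.16,0,0,0,1],[0,0.3,0.16,0,0,0,1]]]'

```text
time_s: 5.98
position: [0.5672, -0.1561, 0.0202]
tcp_rot: [[0.126, 0.992, -0.0], [0.992, -0.126, -0.0], [-0.0, -0.0, -1.0]]
force: [-0.3, 0.6, 0.2]
opening: 0.005
grasp_force: 0.2
```

carry_out --deltas '[[[0,0.03,0,0,0,0,1],[0,0.06,0,0,0,0,1],[0,0.1,0,0,0,0,1],[0,0.14,0,0,0,0,1],[0,0.18,0,0,0,0,1],[0,0.22,0,0,0,0,1],[0,0.25,0,0,0,0,1],[0,0.28,0,0,0,0,1],[0,0.28,0,0,0,0,1],[0,0.28,0,0,0,0,1]]]'

```text
time_s: 6.82
position: [0.6085, -0.1614, 0.02]
tcp_rot: [[0.126, 0.992, 0.0], [0.992, -0.126, -0.0], [-0.0, 0.0, -1.0]]
force: [0.4, 0.1, 0.2]
opening: 0.005
grasp_force: 0.0
```

```bash
python3 - <<'E'
from h import *
plan((42,20,60),(-42,-20,60))
save('scene','s1.png')
cv2.imwrite('pics/s1c.png',cv2.resize(cv2.imread('pics/s1.png')[160:350,290:480],(600,600)))
E
```

```text
t 6.82 rack TCP [43.1 20.4 20. ] F [0.4 0.1 0.2] j6 -17.7
[42. 20. 60.] [-0.003 -0.007 -0.267] [ 0.  0. -0.]
[-42. -20.  60.] [-0.271 -0.567 -0.267] [ 0.  0. -0.]
```

View pics/s1c.png

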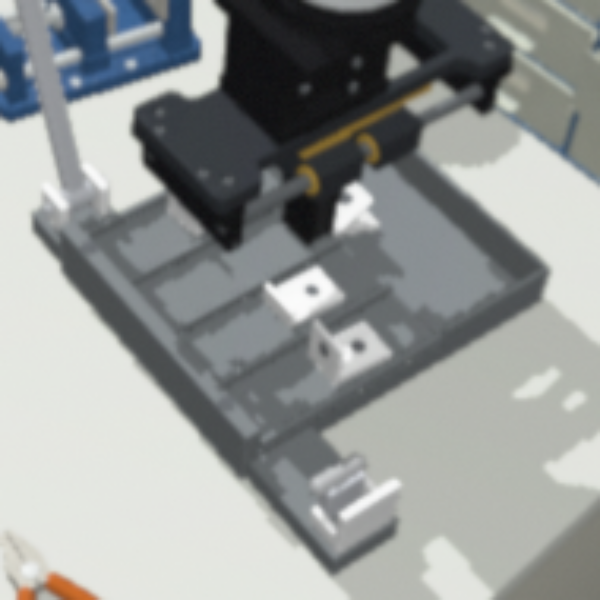

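The bent bracket at (355,210) in the crop is at the back edge. I'll push it another 12 mm, then lift and move to the short bracket.

carry_out --deltas '[[[0,0.04,0,0,0,0,1],[0,0.08,0,0,0,0,1],[0,0.09,0,0,0,0,1],[0,0.09,0,0,0,0,1],[0,0.02,-0.12,0,0,0,1],[0,0,-0.3,0,0,0,1],[0,0,-0.4,0,0,0,1],[-0.1,-0.2,-0.4,0,0,0,1],[-0.2,-0.4,-0.4,0,0,0,1],[-0.27,-0.567,-0.4,0,0,0,1]]]'

```text
time_s: 7.7
position: [0.5173, -0.191, 0.0806]
tcp_rot: [[0.126, 0.992, -0.0], [0.992, -0.126, -0.0], [-0.0, -0.0, -1.0]]
force: [-0.4, -0.1, -0.2]
opening: 0.005
grasp_force: 0.0
```

```bash
python3 - <<'E'
from h import *
plan((-42,-20,21))
save('scene','s2.png')
cv2.imwrite('pics/s2c.png',cv2.resize(cv2.imread('pics/s2.png')[160:350,290:480],(600,600)))
E
```

```text
t 7.7 rack TCP [-43.8 -20.3  80.6] F [-0.4 -0.1 -0.2] j6 -24.6
[-42. -20.  21.] [0.002 0.012 0.397] [-0.  0. -0.]
```

View pics/s2c.png

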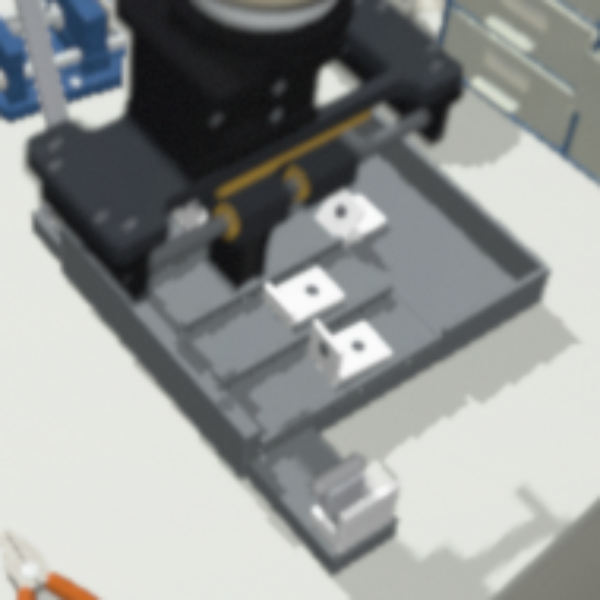

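The bent bracket now lies in the trough at (350,215) in the crop. Next is the short one.

carry_out --deltas '[[[0,0.01,0.2,0,0,0,1],[0,0.01,0.35,0,0,0,1],[0,0.01,0.397,0,0,0,1],[0,0.01,0.397,0,0,0,1],[0,0.06,0.397,0,0,0,1],[0,0.11,0.397,0,0,0,1],[0,0.16,0.397,0,0,0,1],[0,0.2,0.397,0,0,0,1],[0,0.24,0.397,0,0,0,1],[0,0.28,0.397,0,0,0,1]]]'

```text
time_s: 8.58
position: [0.5613, -0.1961, 0.0208]
tcp_rot: [[0.126, 0.992, 0.0], [0.992, -0.126, -0.0], [-0.0, 0.0, -1.0]]
force: [-0.0, 1.4, -0.0]
opening: 0.008
grasp_force: 0.2
```

carry_out --deltas '[[[0,0.04,0,0,0,0,1],[0,0.08,0,0,0,0,1],[0,0.12,0,0,0,0,1],[0,0.16,0,0,0,0,1],[0,0.2,0,0,0,0,1],[0,0.24,0,0,0,0,1],[0,0.28,0,0,0,0,1],[0,0.32,0,0,0,0,1],[0,0.36,0,0,0,0,1],[0,0.4,0,0,0,0,1]]]'

```text
time_s: 9.42
position: [0.6207, -0.2038, 0.0205]
tcp_rot: [[0.127, 0.992, 0.0], [0.992, -0.127, -0.0], [-0.0, 0.0, -1.0]]
force: [-0.0, 0.4, -1.1]
opening: 0.013
grasp_force: 0.0
```

```bash
python3 - <<'E'
from h import *
plan((55,-20,21),(55,-20,80),(20,-60,80))
E
```

```text
t 9.42 rack TCP [ 60.4 -20.2  20.5] F [-0.   0.4 -1.1] j6 -20.7
[ 55. -20.  21.] [ 0.001 -0.036 -0.003] [ 0.  0. -0.]
[ 55. -20.  80.] [ 0.001 -0.036 -0.397] [ 0.  0. -0.]
[ 20. -60.  80.] [-0.266 -0.269 -0.397] [ 0.  0. -0.]
```

carry_out --deltas '[[[0,-0.03,-0.1,0,0,0,1],[0,-0.03,-0.25,0,0,0,1],[0,-0.03,-0.4,0,0,0,1],[-0.1,-0.1,-0.4,0,0,0,1],[-0.27,-0.25,-0.4,0,0,0,1],[-0.27,-0.25,-0.4,0,0,0,1],[-0.27,-0.25,-0.4,0,0,0,1],[-0.27,-0.25,-0.4,0,0,0,1],[-0.27,-0.25,-0.4,0,0,0,1],[-0.27,-0.25,-0.4,0,0,0,1]]]'

```text
time_s: 10.25
position: [0.5783, -0.2385, 0.0803]
tcp_rot: [[0.126, 0.992, 0.0], [0.992, -0.126, 0.0], [0.0, 0.0, -1.0]]
force: [-0.6, 1.0, 0.1]
opening: 0.002
grasp_force: 0.0
```

```bash
python3 - <<'E'
from h import *
plan((20,-60,27),(-45,-60,27))
save('scene','s3.png')
cv2.imwrite('pics/s3c.png',cv2.resize(cv2.imread('pics/s3.png')[160:350,290:480],(600,600)))
E
```

```text
t 10.25 rack TCP [ 22.7 -59.9  80.3] F [-0.6  1.   0.1] j6 -25.4
[ 20. -60.  27.] [-0.001 -0.018  0.355] [ 0. -0. -0.]
[-45. -60.  27.] [-0.001 -0.451  0.355] [ 0. -0. -0.]
```

View pics/s3c.png

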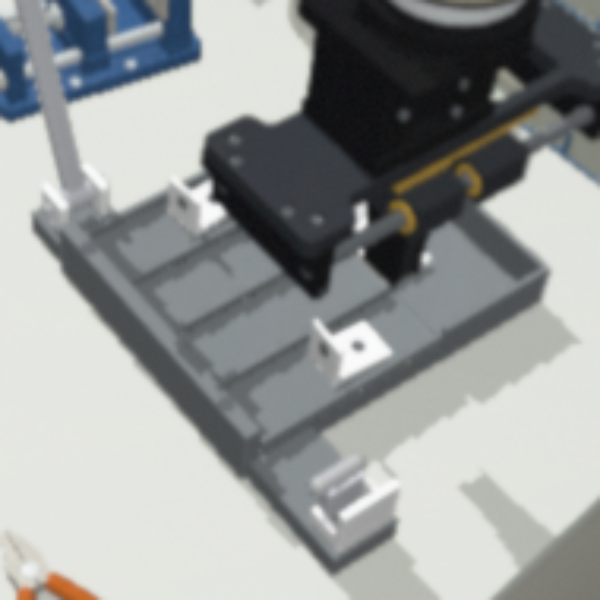

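The short bracket has left its lane and shows in the trough at about (425,262). The two good brackets still stand. I'll slide the right-hand good one first.

carry_out --deltas '[[[0,0,0.15,0,0,0,1],[0,0,0.28,0,0,0,1],[0,0,0.353,0,0,0,1],[0,0,0.353,0,0,0,1],[0,-0.04,0.353,0,0,0,1],[0,-0.08,0.353,0,0,0,1],[0,-0.12,0.353,0,0,0,1],[0,-0.16,0.353,0,0,0,1],[0,-0.2,0.353,0,0,0,1],[0,-0.24,0.353,0,0,0,1]]]'

```text
time_s: 11.13
position: [0.5416, -0.2348, 0.0283]
tcp_rot: [[0.127, 0.992, 0.001], [0.992, -0.127, -0.001], [-0.001, 0.001, -1.0]]
force: [0.1, -0.4, 1.1]
opening: 0.006
grasp_force: 0.2
```

carry_out --deltas '[[[0,-0.02,0,0,0,0,1],[0,-0.05,0,0,0,0,1],[0,-0.08,0,0,0,0,1],[0,-0.1,0,0,0,0,1],[0,-0.13,0,0,0,0,1],[0,-0.15,0,0,0,0,1],[0,-0.17,0,0,0,0,1],[0,-0.19,0,0,0,0,1],[0,-0.2,0,0,0,0,1],[0,-0.2,0,0,0,0,1]]]'

```text
time_s: 11.97
position: [0.5116, -0.2306, 0.0274]
tcp_rot: [[0.127, 0.992, -0.001], [0.992, -0.127, 0.0], [0.0, -0.001, -1.0]]
force: [-0.7, -0.4, 0.3]
opening: 0.004
grasp_force: 0.0
```

```bash
python3 - <<'E'
from h import *
plan((-52,-60,27))
save('scene','s4.png')
cv2.imwrite('pics/s4c.png',cv2.resize(cv2.imread('pics/s4.png')[160:350,290:480],(600,600)))
E
```

```text
t 11.97 rack TCP [-44.4 -60.3  27.4] F [-0.7 -0.4  0.3] j6 -28.4
[-52. -60.  27.] [ 0.002 -0.05   0.003] [-0. -0. -0.]
```

carry_out --deltas '[[[0,-0.01,0,0,0,0,1],[0,-0.02,0,0,0,0,1],[0,-0.03,0,0,0,0,1],[0,-0.035,0,0,0,0,1],[0,-0.04,0,0,0,0,1],[0,-0.045,0,0,0,0,1],[0,-0.05,0,0,0,0,1],[0,-0.055,0,0,0,0,1],[0,-0.06,0,0,0,0,1],[0,-0.06,0,0,0,0,1]]]'

```text
time_s: 12.85
position: [0.503, -0.2296, 0.0275]
tcp_rot: [[0.127, 0.992, -0.0], [0.992, -0.127, 0.0], [0.0, -0.0, -1.0]]
force: [-1.2, -0.9, 0.4]
opening: 0.005
grasp_force: 0.0
```

carry_out --deltas '[[[0,-0.005,0,0,0,0,1],[0,-0.01,0,0,0,0,1],[0,-0.013,0,0,0,0,1],[0,-0.016,0,0,0,0,1],[0,-0.02,0,0,0,0,1],[0,-0.023,0,0,0,0,1],[0,-0.026,0,0,0,0,1],[0,-0.03,0,0,0,0,1],[0,-0.033,0,0,0,0,1],[0,-0.033,0,0,0,0,1]]]'

```text
time_s: 13.68
position: [0.501, -0.2298, 0.0279]
tcp_rot: [[0.128, 0.992, 0.005], [0.992, -0.128, -0.002], [-0.001, 0.006, -1.0]]
force: [6.5, 1.4, -2.5]
opening: 0.007
grasp_force: 3.3
```

```bash
python3 - <<'E'
from h import *
plan((-52,-60,27))
st=telemetry.read_state()
save('scene','s4.png')
cv2.imwrite('pics/s4c.png',cv2.resize(cv2.imread('pics/s4.png')[160:350,270:460],(600,600)))
E
```

```text
t 13.68 rack TCP [-55.1 -60.8  27.9] F [ 6.5  1.4 -2.5] j6 -29.1
[-52. -60.  27.] [0.005 0.021 0.006] [ 0.001  0.    -0.001]
```

View pics/s4c.png

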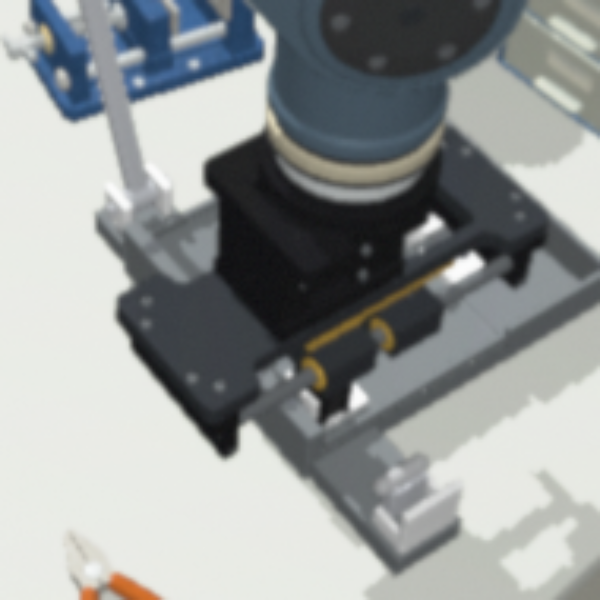

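Contact at 6.5 N: the bracket is against the stop. I'll back off and go to the left-hand good bracket.

carry_out --deltas '[[[0,0.06,0,0,0,0,1],[0,0.07,-0.1,0,0,0,1],[0,0.07,-0.35,0,0,0,1],[0.2,0.3,-0.35,0,0,0,1],[0.4,0.533,-0.35,0,0,0,1],[0.6,0.533,-0.35,0,0,0,1],[0.785,0.533,-0.35,0,0,0,1],[0.785,0.533,-0.35,0,0,0,1],[0.785,0.533,-0.35,0,0,0,1],[0.785,0.533,-0.35,0,0,0,1]]]'

```text
time_s: 14.57
position: [0.5921, -0.1225, 0.0799]
tcp_rot: [[0.126, 0.992, -0.001], [0.992, -0.126, -0.0], [-0.001, -0.001, -1.0]]
force: [-1.0, -0.1, -0.5]
opening: 0.009
grasp_force: 0.0
```

```bash
python3 - <<'E'
from h import *
plan((24,58,27),(-44,58,27))
E
```

```text
t 14.57 rack TCP [22.  56.9 79.9] F [-1.  -0.1 -0.5] j6 -15.0
[24. 58. 27.] [0.007 0.014 0.353] [-0.  0. -0.]
[-44.  58.  27.] [ 0.007 -0.439  0.353] [-0.  0. -0.]
```

carry_out --deltas '[[[0,0,0.15,0,0,0,1],[0,0,0.28,0,0,0,1],[0,0,0.353,0,0,0,1],[0,0,0.353,0,0,0,1],[0,-0.04,0.353,0,0,0,1],[0,-0.08,0.353,0,0,0,1],[0,-0.12,0.353,0,0,0,1],[0,-0.16,0.353,0,0,0,1],[0,-0.2,0.353,0,0,0,1],[0,-0.24,0.353,0,0,0,1]]]'

```text
time_s: 15.4
position: [0.5565, -0.1178, 0.0278]
tcp_rot: [[0.127, 0.992, 0.001], [0.992, -0.127, -0.0], [-0.0, 0.001, -1.0]]
force: [0.5, -0.1, 0.7]
opening: 0.003
grasp_force: 0.1
```

carry_out --deltas '[[[0,-0.02,0,0,0,0,1],[0,-0.05,0,0,0,0,1],[0,-0.08,0,0,0,0,1],[0,-0.1,0,0,0,0,1],[0,-0.13,0,0,0,0,1],[0,-0.15,0,0,0,0,1],[0,-0.17,0,0,0,0,1],[0,-0.19,0,0,0,0,1],[0,-0.2,0,0,0,0,1],[0,-0.2,0,0,0,0,1]]]'

```text
time_s: 16.23
position: [0.5265, -0.1138, 0.027]
tcp_rot: [[0.127, 0.992, -0.001], [0.992, -0.127, 0.0], [0.0, -0.001, -1.0]]
force: [0.0, -0.0, -0.3]
opening: 0.009
grasp_force: 0.0
```

carry_out --deltas '[[[0,-0.01,0,0,0,0,1],[0,-0.02,0,0,0,0,1],[0,-0.03,0,0,0,0,1],[0,-0.035,0,0,0,0,1],[0,-0.04,0,0,0,0,1],[0,-0.045,0,0,0,0,1],[0,-0.05,0,0,0,0,1],[0,-0.055,0,0,0,0,1],[0,-0.055,0,0,0,0,1],[0,-0.055,0,0,0,0,1]]]'

```text
time_s: 17.07
position: [0.5188, -0.1129, 0.0271]
tcp_rot: [[0.127, 0.992, -0.0], [0.992, -0.127, 0.0], [0.0, -0.0, -1.0]]
force: [-1.0, -0.4, 0.4]
opening: 0.008
grasp_force: 0.0
```

```bash
python3 - <<'E'
from h import *
plan((-55,58,27))
E
```

```text
t 17.07 rack TCP [-51.9  57.4  27.1] F [-1.  -0.4  0.4] j6 -17.1
[-55.  58.  27.] [ 0.004 -0.02   0.001] [-0. -0. -0.]
```

carry_out --deltas '[[[0,-0.005,0,0,0,0,1],[0,-0.01,0,0,0,0,1],[0,-0.013,0,0,0,0,1],[0,-0.016,0,0,0,0,1],[0,-0.02,0,0,0,0,1],[0,-0.023,0,0,0,0,1],[0,-0.026,0,0,0,0,1],[0,-0.03,0,0,0,0,1],[0,-0.033,0,0,0,0,1],[0,-0.033,0,0,0,0,1]]]'

```text
time_s: 17.9
position: [0.5161, -0.1128, 0.0274]
tcp_rot: [[0.127, 0.992, 0.005], [0.992, -0.127, -0.001], [-0.001, 0.005, -1.0]]
force: [5.4, 1.0, -3.3]
opening: 0.004
grasp_force: 2.5
```

```bash
python3 - <<'E'
from h import *
plan((-55,58,27))
E
```

```text
t 17.9 rack TCP [-54.6  57.1  27.4] F [ 5.4  1.  -3.3] j6 -17.2
[-55.  58.  27.] [ 0.006 -0.003  0.002] [ 0.001  0.    -0.   ]
```

Both good brackets met the stop at the same x. Now I'll retreat upwards and over to the keeper's left side.

carry_out --deltas '[[[0,0.05,0,0,0,0,1],[0,0.07,-0.1,0,0,0,1],[0,0.07,-0.35,0,0,0,1],[0,0.07,-0.6,0,0,0,1],[0,0.07,-0.98,0,0,0,1],[0,0.07,-0.98,0,0,0,1],[0,0.07,-0.98,0,0,0,1],[0,0.07,-0.98,0,0,0,1],[0,0.07,-0.98,0,0,0,1],[0,0.07,-0.98,0,0,0,1]]]'

```text
time_s: 18.73
position: [0.5228, -0.1131, 0.1724]
tcp_rot: [[0.127, 0.992, -0.004], [0.992, -0.127, 0.002], [0.001, -0.005, -1.0]]
force: [-0.3, -0.8, -0.6]
opening: 0.003
grasp_force: 0.0
```

carry_out --deltas '[[[0,0,-0.3,0,0,0,1],[0,0,-0.6,0,0,0,1],[0,0,-0.75,0,0,0,1],[0,0,-0.75,0,0,0,1],[0.2,0,-0.75,0,0,0,1],[0.5,-0.07,-0.75,0,0,0,1],[0.9,-0.07,-0.75,0,0,0,1],[0.98,-0.07,-0.75,0,0,0,1],[0.98,-0.07,-0.75,0,0,0,1],[0.98,-0.07,-0.75,0,0,0,1]]]'

```text
time_s: 19.57
position: [0.5315, 0.0352, 0.2846]
tcp_rot: [[0.123, 0.992, -0.004], [0.992, -0.123, 0.0], [-0.0, -0.004, -1.0]]
force: [-0.2, 0.5, -0.1]
opening: 0.009
grasp_force: 0.0
```

```bash
python3 - <<'E'
from h import *
plan((-57,207,285),(-57,207,198))
E
```

```text
t 19.57 rack TCP [-57.7 205.9 284.6] F [-0.2  0.5 -0.1] j6 -1.2
[-57. 207. 285.] [ 0.007  0.005 -0.003] [-0.001  0.     0.   ]
[-57. 207. 198.] [0.008 0.007 0.577] [-0.001  0.     0.   ]
```

carry_out --deltas '[[[0,0,0.2,0,0,0,1],[0,0,0.4,0,0,0,1],[0,0,0.57,0,0,0,1],[0,0,0.57,0,0,0,1],[-0.08,0,0.57,0,0,0,1],[-0.16,0,0.57,0,0,0,1],[-0.23,0,0.57,0,0,0,1],[-0.3,0,0.57,0,0,0,1],[-0.37,0,0.57,0,0,0,1],[-0.44,0,0.57,0,0,0,1]]]'

```text
time_s: 20.4
position: [0.5246, -0.0336, 0.2022]
tcp_rot: [[0.127, 0.992, 0.002], [0.992, -0.127, -0.001], [-0.0, 0.002, -1.0]]
force: [0.2, 1.3, 0.9]
opening: 0.006
grasp_force: 0.4
```

carry_out --deltas '[[[-0.04,0,0,0,0,0,1],[-0.08,0,0,0,0,0,1],[-0.12,0,0,0,0,0,1],[-0.16,0,0,0,0,0,1],[-0.2,0,0,0,0,0,1],[-0.24,0,0,0,0,0,1],[-0.28,0,0,0,0,0,1],[-0.32,0,0,0,0,0,1],[-0.36,0,0,0,0,0,1],[-0.38,0,0,0,0,0,1]]]'

```text
time_s: 21.23
position: [0.5168, -0.0893, 0.201]
tcp_rot: [[0.127, 0.992, -0.0], [0.992, -0.127, -0.0], [-0.0, -0.0, -1.0]]
force: [-0.1, 1.1, -1.4]
opening: 0.001
grasp_force: 0.4
```

```bash
python3 - <<'E'
from h import *
plan((-57,84,199),(-57,28,180),(-57,-8,154),(-57,-35,119),(-57,-54,79),(-57,-60,47))
save('scene','s5.png')
cv2.imwrite('pics/s5c.png',cv2.resize(cv2.imread('pics/s5.png')[60:360,220:520],(600,600)))
E
```

```text
t 21.23 rack TCP [-56.8  80.6 201. ] F [-0.1  1.1 -1.4] j6 -14.7
[-57.  84. 199.] [ 0.023 -0.001  0.013] [-0.  0. -0.]
[-57.  28. 180.] [-0.351 -0.     0.14 ] [-0.  0. -0.]
[-57.  -8. 154.] [-0.591  0.001  0.313] [-0.  0. -0.]
[-57. -35. 119.] [-0.77   0.001  0.546] [-0.  0. -0.]
[-57. -54.  79.] [-0.897  0.002  0.813] [-0.  0. -0.]
[-57. -60.  47.] [-0.937  0.002  1.026] [-0.  0. -0.]
```

View pics/s5c.png

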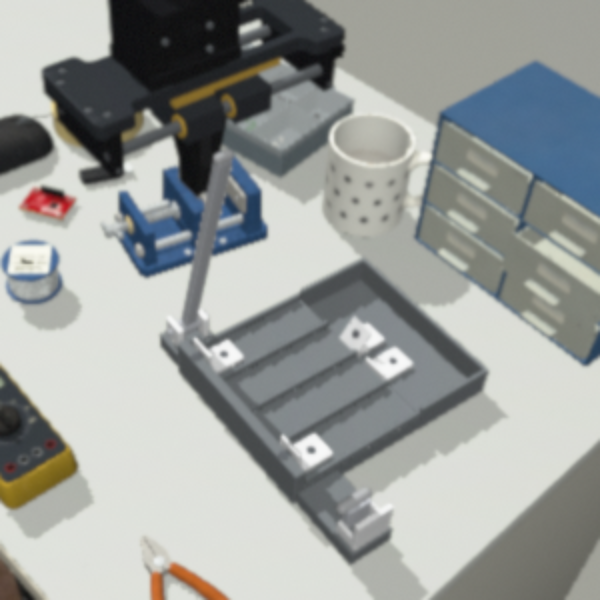

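Both bad brackets lie in the trough, at (360,335) and (392,362). Both good ones are flush at the stop, and the keeper is past upright. I'll continue along its arc.

carry_out --deltas '[[[-0.07,0,0.015,0,0,0,1],[-0.14,0,0.04,0,0,0,1],[-0.21,0,0.07,0,0,0,1],[-0.28,0,0.1,0,0,0,1],[-0.35,0,0.14,0,0,0,1],[-0.41,0,0.18,0,0,0,1],[-0.47,0,0.22,0,0,0,1],[-0.53,0,0.265,0,0,0,1],[-0.59,0,0.313,0,0,0,1],[-0.59,0,0.313,0,0,0,1]]]'

```text
time_s: 22.12
position: [0.5049, -0.1777, 0.1524]
tcp_rot: [[0.128, 0.992, -0.002], [0.992, -0.128, 0.001], [0.0, -0.002, -1.0]]
force: [0.2, 0.3, -0.1]
opening: 0.007
grasp_force: 0.0
```

```bash
python3 - <<'E'
from h import *
plan((-57,-35,119),(-57,-54,79),(-57,-60,53))
E
```

```text
t 22.12 rack TCP [-57.7  -8.7 152.4] F [ 0.2  0.3 -0.1] j6 -24.0
[-57. -35. 119.] [-0.176  0.006  0.223] [-0.    -0.    -0.001]
[-57. -54.  79.] [-0.302  0.007  0.489] [-0.    -0.    -0.001]
[-57. -60.  53.] [-0.343  0.008  0.663] [-0.    -0.    -0.001]
```

carry_out --deltas '[[[-0.06,0.006,0.06,0,0,0,1],[-0.12,0.006,0.14,0,0,0,1],[-0.176,0.006,0.223,0,0,0,1],[-0.22,0.006,0.31,0,0,0,1],[-0.26,0.006,0.4,0,0,0,1],[-0.3,0.006,0.489,0,0,0,1],[-0.32,0.006,0.55,0,0,0,1],[-0.33,0.006,0.61,0,0,0,1],[-0.343,0.006,0.66,0,0,0,1],[-0.343,0.006,0.66,0,0,0,1]]]'

```text
time_s: 22.95
position: [0.4995, -0.2271, 0.0537]
tcp_rot: [[0.127, 0.992, -0.002], [0.992, -0.127, 0.001], [0.001, -0.002, -1.0]]
force: [0.9, 0.3, -0.5]
opening: 0.008
grasp_force: 0.0
```

```bash
python3 - <<'E'
from h import *
plan((-57,-60,80),(-57,-97,80),(-57,-97,56))
st=telemetry.read_state()
im=save('top','t6.png')
E
```

```text
t 22.95 rack TCP [-56.8 -58.4  53.7] F [ 0.9  0.3 -0.5] j6 -28.8
[-57. -60.  80.] [-0.011 -0.001 -0.175] [-0. -0. -0.]
[-57. -97.  80.] [-0.257 -0.001 -0.176] [-0. -0. -0.]
[-57. -97.  56.] [-0.257 -0.    -0.016] [-0. -0. -0.]
```

carry_out --deltas '[[[0,0,-0.1,0,0,0,1],[0,0,-0.18,0,0,0,1],[-0.1,0,-0.18,0,0,0,1],[-0.2,0,-0.18,0,0,0,1],[-0.257,0,-0.18,0,0,0,1],[-0.257,0,-0.16,0,0,0,1],[-0.257,0,-0.12,0,0,0,1],[-0.257,0,-0.08,0,0,0,1],[-0.257,0,-0.04,0,0,0,1],[-0.257,0,-0.01,0,0,0,1]]]'

```text
time_s: 23.83
position: [0.4947, -0.2648, 0.0553]
tcp_rot: [[0.126, 0.992, -0.002], [0.992, -0.126, 0.001], [0.001, -0.002, -1.0]]
force: [-0.5, -0.3, 0.7]
opening: 0.006
grasp_force: 0.2
```

carry_out --deltas '[[[0,0,0.01,0,0,0,1],[0,0,0.02,0,0,0,1],[0,0,0.03,0,0,0,1],[0,0,0.035,0,0,0,1],[0,0,0.04,0,0,0,1],[0,0,0.045,0,0,0,1],[0,0,0.05,0,0,0,1],[0,0,0.055,0,0,0,1],[0,0,0.06,0,0,0,1],[0,0,0.06,0,0,0,1]]]'

```text
time_s: 24.67
position: [0.4948, -0.2653, 0.0479]
tcp_rot: [[0.126, 0.992, -0.001], [0.992, -0.126, 0.0], [0.0, -0.001, -1.0]]
force: [-1.2, 0.0, 4.1]
opening: 0.007
grasp_force: 2.1
```

```bash
python3 - <<'E'
from h import *
plan((-57,-97,40))
E
```

```text
t 24.67 rack TCP [-56.8 -96.9  47.9] F [-1.2  0.   4.1] j6 -32.3
[-57. -97.  40.] [-0.001 -0.001  0.053] [-0. -0. -0.]
```

carry_out --deltas '[[[0,0,0.01,0,0,0,1],[0,0,0.02,0,0,0,1],[0,0,0.03,0,0,0,1],[0,0,0.035,0,0,0,1],[0,0,0.04,0,0,0,1],[0,0,0.045,0,0,0,1],[0,0,0.05,0,0,0,1],[0,0,0.055,0,0,0,1],[0,0,0.06,0,0,0,1],[0,0,0.06,0,0,0,1]]]'

```text
time_s: 25.5
position: [0.4957, -0.2658, 0.0399]
tcp_rot: [[0.127, 0.992, 0.001], [0.992, -0.127, -0.001], [-0.0, 0.001, -1.0]]
force: [-1.2, 1.1, 9.3]
opening: 0.006
grasp_force: 4.6
```

carry_out --deltas '[[[0,0,0.01,0,0,0,1],[0,0,0.02,0,0,0,1],[0,0,0.025,0,0,0,1],[0,0,0.03,0,0,0,1],[0,0,0.03,0,0,0,1],[0,0,0.03,0,0,0,1],[0,0,0.03,0,0,0,1],[0,0,0.03,0,0,0,1],[0,0,0.03,0,0,0,1],[0,0,0.03,0,0,0,1]]]'

```text
time_s: 26.33
position: [0.4959, -0.2659, 0.0387]
tcp_rot: [[0.126, 0.992, 0.002], [0.992, -0.126, -0.002], [-0.001, 0.002, -1.0]]
force: [-5.0, 4.3, 30.7]
opening: 0.003
grasp_force: 15.5
```

It bottomed at 31 N with the pad at its closed height. I'll lift off and check numerically.

carry_out --deltas '[[[0,0,-0.1,0,0,0,1],[0,0,-0.3,0,0,0,1],[0,0,-0.6,0,0,0,1],[0,0,-0.95,0,0,0,1],[0,0,-0.95,0,0,0,1],[0,-0.3,-0.95,0,0,0,1],[0,-0.6,-0.95,0,0,0,1],[0,-0.6,-0.95,0,0,0,1],[0,-0.6,-0.95,0,0,0,1],[0,-0.6,-0.95,0,0,0,1]]]'

```text
time_s: 27.17
position: [0.4065, -0.2549, 0.177]
tcp_rot: [[0.128, 0.992, 0.002], [0.992, -0.128, -0.001], [-0.001, 0.002, -1.0]]
force: [0.1, 0.2, -0.1]
opening: 0.003
grasp_force: 0.0
```

```bash
python3 - <<'E'
from h import *
plan()
def blob(n,box,f):
    u0,v0,u1,v1=box;im=save(n,f'{n}_end.png')[v0:v1,u0:u1].astype(int)
    m=(im.max(2)<45).astype(np.uint8);k,l,s,c=cv2.connectedComponentsWithStats(m)
    return [(*np.round(c[i]+[u0,v0],1),int(s[i,4])) for i in range(1,k) if s[i,4]>15]
w=np.array([[-57,-97,40],[-57,-97,54]])/1e3;W=np.c_[w[:,:2]@MR.T+T0,w[:,2]]
for n in('scene','top'):
    p=proj(n,W);print(n,'closed/on-catch px',p.round(1).tolist());u,v=p[0].astype(int);print(blob(n,(u-30,v-30,u+30,v+30),0))
E
```

```text
t 27.17 rack TCP [-145.7  -97.5  177. ] F [ 0.1  0.2 -0.1] j6 -38.1
scene closed/on-catch px [[385.9, 300.0], [386.8, 294.7]]
[(np.float64(384.5), np.float64(302.3), 38)]
top closed/on-catch px [[392.2, 233.7], [393.4, 232.2]]
[(np.float64(394.3), np.float64(257.2), 37)]
```

```bash
python3 - <<'E'
from h import *
im=cv2.imread('pics/scene_end.png').max(2)
print(im[284:322:2,366:408:3])
b=cv2.imread('pics/scene_end.png');m=(b.min(2)>205).astype(np.uint8);m[:225]=0;m[:,:310]=0;m[300:]=0;m[:,430:]=0
k,l,s,c=cv2.connectedComponentsWithStats(m)
for i in range(1,k):
    if s[i,4]>25 and s[i,4]<2000: print(c[i].round(1),s[i,4],((plane('scene',[c[i]],.023)[0,:2]-T0)@MR*1e3).round(1))
E
```

```text
[[242 230 232 221 248 253 238 155 155 153 153 131  97  91]
 [173 246 231 231 242 252 251 157 153 154 124  97  90  88]
 [146 218 228 232 234 249 201 151 149 120  96  88  90 122]
 [153 172 186 230 232 213 108  89 112  94  86  90 145 190]
 [154 161 165 222 231 207  62  47  70  90  93 146 190 194]
 [153 155 184 168 209  76  47  45  48  92 148 193 194 195]
 [139 153 123 107  73  48  48  46  46 105 193 194 195 194]
 [101 112 109  93  44  45  47  45  46  57 177 195 194 194]
 [ 85  90  92  93  44  46  47  46  46  45 127 194 194 193]
 [ 86  89  92  98  94  41  47  45  44  58 153 194 195 194]
 [ 86  88  99 111 113  55  45  42  65 155 157 196 208 183]
 [ 86  96 112 112 134 101  39  68 160 216 184 214 200 169]
 [ 88  89 111 112 142 126  80 123 188 202 216 198 166 191]
 [100  87 102 112 116 149 114 121 196 215 195 165 189 224]
 [183 123  86 110 112 131 136 126 220 194 164 186 192 205]
 [227 176  87  95 112 119 117 123 184 163 185 186 140 166]
 [237 211 143  85 110 146 126 111 140 162 180 141 136 179]
 [236 234 192  99 100 153 150 116 114 140 142 137 176 250]
 [237 236 211 151  83 135 153 131 218 138 143 176 249 240]]
[402.  229.5] 129 [66.2  8.5]
[414.8 241.1] 196 [ 67.1 -23.8]
[313.1 257.6] 64 [-94.5  43.9]
[369.7 280.1] 347 [-45.9 -44.9]
[326.2 286.4] 948 [-109.6  -15.8]
[425.8 297. ] 41 [   6.1 -120. ]
```

The image favours closed. A light touch test settles it: at z ≈ 44 mm there should be no contact if it is home.

carry_out --deltas '[[[0,0.3,0,0,0,0,1],[0,0.6,0,0,0,0,1],[0,0.6,0.3,0,0,0,1],[0,0.6,0.55,0,0,0,1],[0,0.6,0.75,0,0,0,1],[0,0.6,0.84,0,0,0,1],[0,0.6,0.87,0,0,0,1],[0,0.6,0.886,0,0,0,1],[0,0.6,0.886,0,0,0,1],[0,0.6,0.886,0,0,0,1]]]'

```text
time_s: 28.1
position: [0.4966, -0.2664, 0.0448]
tcp_rot: [[0.126, 0.992, 0.002], [0.992, -0.126, -0.002], [-0.002, 0.002, -1.0]]
force: [0.6, -0.4, 0.5]
opening: 0.007
grasp_force: 0.0
```

carry_out --deltas '[[[0,0,0.01,0,0,0,1],[0,0,0.02,0,0,0,1],[0,0,0.03,0,0,0,1],[0,0,0.035,0,0,0,1],[0,0,0.035,0,0,0,1],[0,0,0.035,0,0,0,1],[0,0,0.035,0,0,0,1],[0,0,0.035,0,0,0,1],[0,0,0.035,0,0,0,1],[0,0,0.035,0,0,0,1]]]'

```text
time_s: 28.93
position: [0.4959, -0.2662, 0.04]
tcp_rot: [[0.127, 0.992, 0.002], [0.992, -0.127, -0.001], [-0.001, 0.002, -1.0]]
force: [-0.5, 0.8, 7.8]
opening: 0.001
grasp_force: 3.7
```

There was no force at 44.8 mm and firm contact at 40 mm, so the keeper is home. I'll lift off and hand in.

carry_out --deltas '[[[0,0,-0.1,0,0,0,1],[0,0,-0.3,0,0,0,1],[0,0,-0.6,0,0,0,1],[0,0,-0.95,0,0,0,1],[0,0,-0.95,0,0,0,1],[0,0,-0.95,0,0,0,1],[0,0,-0.95,0,0,0,1],[0,0,-0.95,0,0,0,1],[0,0,-0.95,0,0,0,1],[0,0,-0.95,0,0,0,1]]]'

```text
time_s: 29.77
position: [0.4944, -0.265, 0.1793]
tcp_rot: [[0.127, 0.992, -0.003], [0.992, -0.127, 0.002], [0.002, -0.003, -1.0]]
force: [-1.0, 0.2, 0.3]
opening: 0.003
grasp_force: 0.0
```

```bash
python3 -c "
from rig import job
print(job.hand_in())"
```

```text
the job is handed in; nothing more can be done
None
```

The job is handed in at about 30 s, with no verdict returned: both bad brackets are in the trough, both good ones were pushed flush to the front stop, and the keeper is snapped home (confirmed by touch).

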